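# Shut the dry-storage chest and lock its bolt in the L-slot

### The arm

A 6-joint arm with a two-finger parallel gripper is mounted at the origin on a cart in front of the work surface, level with it; the furniture and walls round the work are solid. World frame = base frame: x ahead of the robot, y to its left, z up, the work surface at z = 0. Lengths are in m, angles in rad, forces in N, time in s.
With the tool pointing down it reaches from about 0.35 to 0.975 m from the base axis. Payload 4.9 kg.
Tool frame: the origin (TCP) lies midway between the tips of the shut fingers; the grasp point (between the pads) lies 19 mm behind it; z points along the fingers, y is the line along which they close (so a half turn about z gives the same grasp; the last joint's range is limited). The gripper opens to 85 mm and grips with 20 to 120 N. Pads are 22 mm wide; open, the fingers measure 114 mm over their backs; the gripper's body (76 mm by 85 mm) begins 54 mm behind the grasp point. The pads swing forward as they close: fully open they stand 13 mm farther back than shut.
Start: joints at [-1.247, 0.053, 1.613, -0, 1.476, -0.119], TCP at [0.268, -0.565, 0.231] pointing down, gripper open.
Joint ranges: [-3.01, 3.01], [-1.01, 2.22], [0.06, 2.58], [-1.02, 4.17], [0.09, 2.62], [-3.14, 3.14]. Speed limits (rad/s): [2.57, 2.57, 3.14, 3.14, 3.14, 3.14].

### API

Orientations are given as a rotation vector (axis times angle).
In Python, from station import telemetry, optics, ctrl gives the robot as it stands.
- The arm moves only by the shell command python3 -m pendant 'ROWS' [FORCE]. ROWS is JSON, one flat list of numbers, 7 for each row, row after row: the turn, a rotation vector about the tool's x, y, z as a fraction of full scale, then the shift along the tool's x, y, z as a fraction of full scale, then the opening, from 0 (shut) to 1 (fully open). In form: [ax, ay, az, tx, ty, tz, fingers, ax, ay, az, tx, ty, tz, fingers, ...]. A call has 1 to 12 rows; each row is the pose to reach, as a shift and turn from the pose commanded when the call began, along the tool's axes at that moment; what a row does not reach only later rows make up. Full scale, the value 1, is 300 mm for a shift and 30 degrees for a turn. A row lasts 1/8 s, in which the tool goes at most 62.5 mm and 10.7 degrees, less where a joint would pass 70% of its speed; a pose out of reach is approached as far as the arm can. A call with a number of a shift or a turn outside -1 to 1 is refused whole. A call with a gripper value outside its range is refused whole. The fingers move at their own pace and stop on an object; FORCE is the grip in N (left out, the last holds). Time passes only in rows, so rows that repeat a pose let the fingers close. It gives the time, the measured TCP pose, the force, the opening and the grip force at its end, in the units of the state.
- telemetry.get_obs(): the state, without advancing time (a new reading comes with each control period).
- optics.get_image(name): name is "scene" or "top" or "wrist"; returns a dict with "image" (384x512x3 uint8, red, green, blue), "depth" (384x512 float32, m along the optical axis (not along the pixel's ray), 0 where there is no reading), "fx", "fy", "cx", "cy" (pixels), "dist_coeffs" ([k1, k2, p1, p2, k3] as OpenCV has them; the pictures are not rectified), "rvec" (rotation vector, rad) and "tvec" (3), from world to camera coordinates, as OpenCV has them. Camera axes: x right, y down, z forward; pixel columns grow to the right and rows downward; lengths in m; the calibration is good to about 2 mm. A picture is of the moment at which its call begins.
- ctrl.finish_job(): hands the job in; it is judged then, once.
The state is a dict: "t": time; "q": joint angles; "dq": joint speeds; "effort": joint torques, N m; "tool_pos": TCP position; "tool_rot": TCP orientation; "contact_force": force on the tool from outside, world axes, zero at the start; "wrist_torque": the same for the moment, N m; "opening": finger opening in m; "grip_force": force on a finger pad.
Only numpy, scipy, OpenCV 4.12 (cv2) and the standard library are available. Lean on these libraries where they do the work, as an engineer would, in place of code of your own. Each camera call takes 0.05 s, during which the arm holds its last target. There are 200 camera calls.

### The job

The dry-storage chest has been left ajar. With the fingertips, press its lid fully shut, push the bolt by its knob all the way across into the keeper on the lid, then push the knob over toward the front, fully down into the short leg of its slot, so that the bolt is locked. The lid is only pressed down, never lifted further open; do not force or squeeze the bolt, and leave everything else on the bench where it stands.

Things in the scene. Friction and masses are not known exactly. Their poses are not given: they have to be found in the camera images.
- chest: Grey steel chest, fixed, 170 deep (x) by 260 wide (y) by 121 mm high. Origin: centre of its underside; x to its rear (hinges), y to its left, z up. Left part (y -0.031 to +0.130): hinged lid; right part (y -0.131 to -0.032): fixed deck. Deck and shut lid are both at z 0.121.
- lid (a joint): Lid angle, rad: 0 shut, grows as it opens, starts 0.45 to 0.75. Hinge line along the chest's y at x +0.083, z 0.115. Lid 168 mm long from hinge to front edge, 162 wide, 6 thick, with a 16 mm pull lip in front. Stiff hinges: it stays where left; about 2 to 5 N down at the front edge closes it.
- lid_edge (a point): Point on the lid's top face, midway along its width, 160 mm from the hinge and 8 mm behind the front edge. With the lid shut it is at x -0.077, y +0.0495, z 0.121 in the chest's frame.
- keeper (a point): Centre of the opening of the steel keeper on the lid's right edge, which takes the bolt's tip when the lid is shut (then x -0.030, y -0.017, z 0.1395 in the chest's frame, top at z 0.155). Staple 32 mm wide, 13 mm along y. A bolt pushed more than 12 mm across too soon keeps the lid from shutting.
- slot_corner (a point): Corner of the L-shaped slot, on the axis of the bolt's steel barrel (29 mm thick, along the chest's y at x -0.030, z 0.1395, y -0.122 to -0.044, top z 0.154); in the chest's frame y -0.060. The slot is 11 mm wide: long leg along the barrel, 25 degrees behind its top; at the corner the short leg runs 80 degrees round over the top to the front.
- bolt (a joint): Travel of the bolt toward the lid (chest's +y), m: 0 drawn back, 0.043 fully across at its stop; starts 0 to 0.010. Stays where left; friction about 2 N; over 40 N of finger force on it counts as forcing. The slot lets the knob turn only within about 1 mm of fully across, and the bolt go back only with the knob turned back.
- bolt_turn (a joint): Turn of bolt and knob about the barrel's axis, rad: 0 in the long leg, knob leaning 25 degrees to the rear; grows as the knob goes over the top to the front; 1.396 fully over, leaning 55 degrees to the front. Stays where left; about 1 N at the knob.
- knob (a point): Centre of the bolt's black ball knob, 19 mm thick, on an 8 mm stem, 47 mm from the barrel's axis. In the chest's frame: x -0.030 + 0.047 sin(a), y -0.103 + bolt, z 0.1395 + 0.047 cos(a), a = 0.436 - bolt_turn; so x -0.010, z 0.182 in the long leg and x -0.069, z 0.166 when locked.
- vial_1: Small clear sample bottle with a white screw cap, 29 mm wide, 78 mm tall, standing close to the right of the chest; origin at the centre of its underside. Leave it alone.
- sample_21: Translucent bottle with a black cap, 42 mm wide, 93 mm tall, standing close to the left of the chest; origin at the centre of its underside. Leave it alone.
- beaker_50: Glass beaker, 46 mm wide, 56 mm tall, standing in front of the chest; origin at the centre of its underside. Leave it alone.
- timer: Round kitchen-style timer with a knob on top, 62 mm wide, 38 mm tall, at the bench's front to the right. Leave it alone.
- rubber_bulb: Rubber pipette bulb lying on the bench to the right, 47 x 92 x 47 mm. Leave it alone.
- flask_25: Small stoppered volumetric flask, 41 mm wide, 123 mm tall, to the right. Leave it alone.

How it is judged:
By the outcome, as a careful person would: the job done as asked, in the order asked, and still so for the second after the job is handed in, with the robot touching nothing.
It also fails if it takes over 53 s, if anything falls off the work surface, if the arm or the gripper's body presses on something with over 40 N, if the wrist force passes 120 N, or if a joint passes its speed limit or range.

## Working session

There is one attempt and no reset: what is moved stays moved. The work goes in short steps, Python scripts to look and compute and a shell command to move; the robot and the scene stay as the last step left them, time stands still between calls to the robot, and variables do not carry over. Pictures are saved under pics/ and viewed, at most 10 in all, crops included, and the job is handed in when it is done.

```bash
mkdir -p pics; cat > h.py <<'E'
import numpy as np, cv2
from station import telemetry, optics, ctrl
from scipy.spatial.transform import Rotation as R
def cloud(im):
    d=im["depth"]; h,w=d.shape
    K=np.array([[im["fx"],0,im["cx"]],[0,im["fy"],im["cy"]],[0,0,1]])
    u,v=np.meshgrid(np.arange(w),np.arange(h))
    p=cv2.undistortPoints(np.stack([u,v],-1).reshape(-1,1,2).astype(float),K,np.array(im["dist_coeffs"],float)).reshape(h,w,2)
    c=np.dstack([p*d[...,None],d])
    M=cv2.Rodrigues(np.array(im["rvec"],float))[0]
    P=(c-np.array(im["tvec"],float).reshape(3))@M
    P[d==0]=np.nan
    return P
E
python3 - <<'E'
from h import *
a=[]
for n in("scene","top"):
    im=optics.get_image(n); np.save(n+".npy",cloud(im)); cv2.imwrite(n+".png",im["image"][...,::-1]); a.append(im["image"][...,::-1])
    cv2.imwrite("pics/%s0.png"%n,cv2.resize(im["image"][...,::-1],(800,600)))
o=telemetry.get_obs();print(o)
E
```

```text
{'t': 0.1, 'q': array([-1.24700308e+00,  5.33203178e-02,  1.61416401e+00,  2.17374021e-05,
        1.47600184e+00, -1.19027448e-01]), 'dq': array([ 0.00112827, -0.00260075, -0.00399574,  0.00154714,  0.00037252,
        0.00030525]), 'effort': array([ 9.12722899e-04, -3.94901419e+01, -3.71364212e+01, -1.20306067e-04,
        3.90368019e-03, -1.18892928e-05]), 'tool_pos': array([ 0.26761495, -0.56418023,  0.23016331]), 'tool_rot': array([-3.06306321e+00, -6.89494528e-01,  2.70016768e-04]), 'contact_force': array([ 0.88750822, -0.14833371, -0.26756876]), 'wrist_torque': array([-0.04429394, -0.03630576,  0.0353452 ]), 'grip_force': 0.0, 'opening': 0.08557425699593481}
```

View pics/scene0.png

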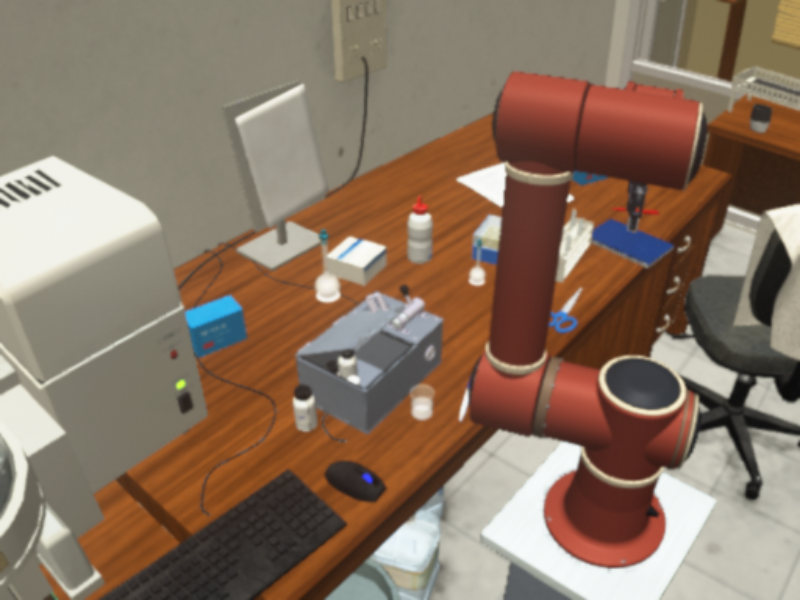

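View pics/top0.png

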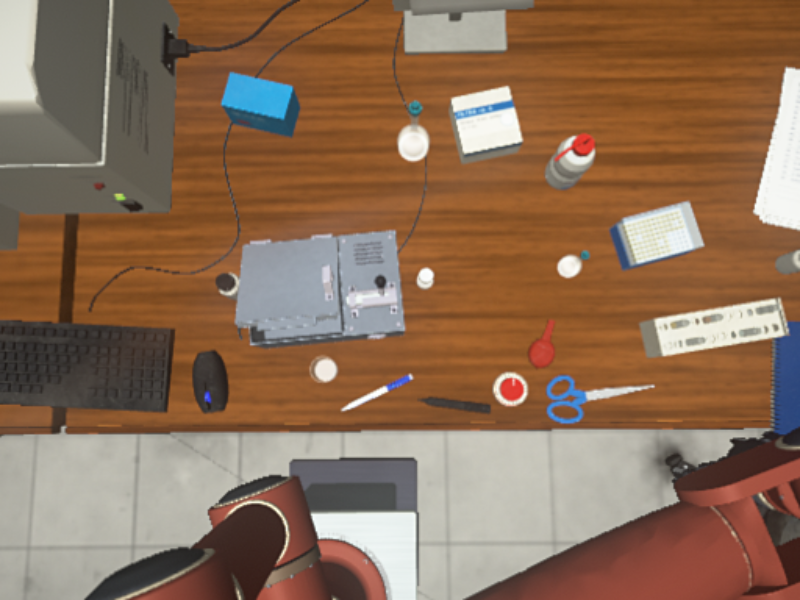

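The scene shows the grey chest with its lid ajar. In the top view (800x600) the deck is at about x 340–404, y 232–335, with the knob at (380,283), the barrel at (370,298), the lid at (285,285), and vial_1 at (426,278).

```bash
python3 - <<'E'
from h import *
P=np.load("top.npy"); im=cv2.imread("top.png")
# deck
for z0 in (0.121,):
    m=(abs(P[...,2]-z0)<0.006)
    m[:, :]&=True
    mm=np.zeros(m.shape,bool); mm[145:222,210:265]=1
    m=(m&mm).astype(np.uint8)
    m=cv2.morphologyEx(m,cv2.MORPH_CLOSE,np.ones((9,9)))
    q=P[(m>0)&(abs(P[...,2]-z0)<0.006)]
    print(len(q),np.median(q[:,2]))
    r=cv2.minAreaRect((q[:,:2]*1000).astype(np.float32)); print(r); print(cv2.boxPoints(r))
# dark knob
g=im.max(2); k=np.zeros(g.shape,bool);k[170:192,232:254]=1
d=k&(g<60)&(P[...,2]>0.15); q=P[d]; print("knob",len(q),np.nanmedian(q,0),np.nanmax(q[:,2]), np.argwhere(d).mean(0))
# high barrel
b=np.zeros(g.shape,bool);b[176:200,215:258]=1
q=P[b&(P[...,2]>0.148)&(P[...,2]<0.158)]; print("barrel",len(q),q.mean(0)); 
c=np.cov(q[:,:2].T); print(np.linalg.eigh(c)); 
# lid
b=np.zeros(g.shape,bool);b[155:198,158:205]=1
q=P[b&(P[...,2]>0.125)]; A=np.c_[q[:,:2],np.ones(len(q))]; s=np.linalg.lstsq(A,q[:,2],rcond=None)[0]; print("lid",s,len(q),np.arctan(np.hypot(*s[:2])),np.arctan2(s[1],s[0]))
E
```

```text
2076 0.12102352216905282
((544.9073486328125, -74.90242767333984), (174.57664489746094, 126.22685241699219), 2.2550249099731445)
[[ 455.20328   -15.272448]
 [ 460.16995  -141.40155 ]
 [ 634.61145  -134.53241 ]
 [ 629.6448     -8.403305]]
knob 24 [ 0.53539317 -0.10544318  0.18896531] 0.1918895537636071 [180.04166667 243.33333333]
barrel 191 [ 0.51487309 -0.0924978   0.15216679]
EighResult(eigenvalues=array([4.50253036e-05, 5.80773396e-04]), eigenvectors=array([[-0.99822693, -0.05952309],
       [-0.05952309,  0.99822693]]))
lid [-0.59655005 -0.0495829   0.49308194] 1905 0.5393946601755376 -3.058667179044957
```

```bash
python3 - <<'E'
from h import *
P=np.load("top.npy")
mm=np.zeros(P.shape[:2],bool); mm[145:222,210:265]=1
q=P[mm&(abs(P[...,2]-.121)<0.005)][:,:2]
def edge(a,b,lo,hi,f):
    X=[];Y=[]
    for t in np.arange(lo,hi,.006):
        s=q[(q[:,a]>=t)&(q[:,a]<t+.006)]
        if len(s)>4: X.append(t+.003);Y.append(f(s[:,b]))
    X=np.array(X);Y=np.array(Y);c=np.polyfit(X,Y,1)
    for _ in range(3):
        r=abs(Y-np.polyval(c,X));k=r<max(.002,np.median(r)*2);c=np.polyfit(X[k],Y[k],1)
    return c,k.sum(),len(X)
er=edge(0,1,.475,.62,min);ef=edge(1,0,-.13,-.05,min);eb=edge(1,0,-.13,-.05,max)
print("right",er,"front",ef,"back",eb)
for e in(er,ef,eb):print(np.polyval(e[0],.545 if e is er else -.09))
yaw=np.mean([np.arctan(er[0][0]),-np.arctan(ef[0][0]),-np.arctan(eb[0][0])]);print("yaw",yaw)
E
```

```text
right (array([ 0.08604079, -0.18091483]), np.int64(25), 25) front (array([-0.08499948,  0.45295765]), np.int64(14), 14) back (array([-0.05883071,  0.62592433]), np.int64(13), 14)
-0.13402260041591055
0.46060759911277
0.6312190962671377
yaw 0.07646268378342934
```

```bash
cat >> h.py <<'E'
O=np.array([.539,-.003,0]); YAW=.0765
C=R.from_euler('z',YAW).as_matrix()
def tochest(p): return C.T@(np.asarray(p)-O)
def rel(*pts):
    o=telemetry.get_obs(); T=R.from_rotvec(o["tool_rot"])
    D=R.from_matrix(C@np.diag([1.,-1,-1])); a=(T.inv()*D).as_rotvec()
    print("t",o["t"],"chest",tochest(o["tool_pos"]).round(4),"F",(C.T@o["contact_force"]).round(1),"turn",(np.degrees(a)/30).round(3),"op",o["opening"])
    for p in pts: print(p,((T.inv().apply(C@np.array(p)+O-o["tool_pos"]))/.3).round(4))
E
python3 -m pendant '[0,0,0.7,0.3,-0.3,-0.2,0, 0,0,0.7,0.75,-0.76,-0.2,0,0,0,0.7,0.75,-0.76,-0.2,0,0,0,0.7,0.75,-0.76,-0.2,0,0,0,0.7,0.75,-0.76,-0.2,0,0,0,0.7,0.75,-0.76,-0.2,0]' 20
python3 -c "
from h import *
rel((-.055,.0495,.25),(-.06,.0495,.21))"
```

```text
t: 0.85
tool_pos: [0.3741, -0.2597, 0.2918]
tool_rot: [3.138, 0.126, 0.002]
contact_force: [0.8, 0.0, -0.1]
opening: 0.0
grip_force: 0.0
t 0.85 chest [-0.184  -0.2434  0.2918] F [ 0.8 -0.  -0.1] turn [ 0.001 -0.002  0.007] op 3.942576717627954e-05
(-0.055, 0.0495, 0.25) [ 0.4333 -0.9749  0.1391]
(-0.06, 0.0495, 0.21) [ 0.4165 -0.975   0.2724]
```

```bash
python3 -m pendant '[0,0,0.007,0.433,-0.975,0.0,0,0,0,0.007,0.433,-0.975,0,0,0,0,0.007,0.433,-0.975,0,0,0,0,0.007,0.433,-0.975,0.0,0,0,0,0.007,0.433,-0.975,0.0,0,0,0,0.007,0.433,-0.975,0.06,0,0,0,0.007,0.433,-0.975,0.139,0,0,0,0.007,0.433,-0.975,0.139,0]'
python3 - <<'E'
from h import *
rel((-.058,.0495,.205),(-.07,.0495,.121))
im=optics.get_image("wrist"); np.save("w.npy",cloud(im)); cv2.imwrite("pics/w1.png",im["image"][...,::-1]);cv2.imwrite("w.png",im["image"][...,::-1])
E
```

```text
t: 1.85
tool_pos: [0.479, 0.0383, 0.2461]
tool_rot: [-3.14, -0.112, 0.01]
contact_force: [0.6, 0.1, -0.9]
opening: 0.0002
grip_force: 0.0
t 1.85 chest [-0.0566  0.0458  0.2461] F [ 0.6  0.  -0.9] turn [-0.001  0.012 -0.01 ] op 0.00019163770172058
(-0.058, 0.0495, 0.205) [-0.0037 -0.0123  0.1372]
(-0.07, 0.0495, 0.121) [-0.042  -0.012   0.4174]
```

View pics/w1.png

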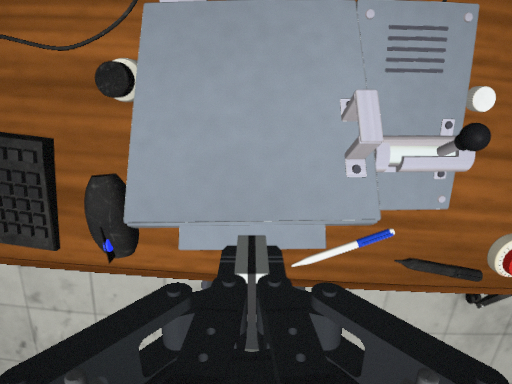

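The wrist view shows the lid with its front edge at row 220 and columns 125–380. The keeper is at (365,135), the barrel at (425,153), the knob at (472,137), and the fingertips at (250,237).

```bash
python3 - <<'E'
from h import *
P=np.load("w.npy"); im=cv2.imread("w.png").max(2)
Q=(P-O)@C
for u,v in((150,215),(220,215),(330,212),(300,100),(363,50),(440,205)): print((u,v),Q[v,u].round(4))
k=np.zeros(im.shape,bool);k[118:156,452:494]=1
q=Q[k&(im<70)&(Q[...,2]>.16)];print("knob",len(q),q.min(0),q.max(0),np.median(q,0))
q=Q[130:136,385:460].reshape(-1,3)
q=Q[120:175,380:455].reshape(-1,3);q=q[(q[:,2]>.150)&(q[:,2]<.156)];print("barrel",np.median(q,0),q.min(0),q.max(0))
q=Q[8:205,400:480].reshape(-1,3);q=q[abs(q[:,2]-.121)<.006];print("deck",np.median(q[:,2]),np.percentile(q,[1,99],axis=0))
E
```

```text
(150, 215) [-0.0549  0.1084  0.2048]
(220, 215) [-0.055   0.0648  0.2048]
(330, 212) [-0.0536 -0.0032  0.2046]
(300, 100) [0.0119 0.0121 0.1645]
(363, 50) [ 0.0487 -0.0424  0.122 ]
(440, 205) [-0.0806 -0.1253  0.1229]
knob 774 [-0.02000245 -0.10867901  0.16830521] [-0.00043324 -0.09232024  0.19360232] [-0.00954982 -0.09816662  0.18854082]
barrel [-0.03259285 -0.08298622  0.15364465] [-0.04093621 -0.11343554  0.15000524] [-0.01746604 -0.05061377  0.15599952]
deck 0.12193873104494865 [[-0.0780557  -0.13327397  0.12018863]
 [ 0.08049641 -0.07194975  0.12485885]]
```

```bash
python3 -m pendant '[0,0,0,0.022,-0.012,0.06,0,0,0,0,0.022,-0.012,0.1,0,0,0,0,0.022,-0.012,0.137,0,0,0,0,0.018,-0.012,0.17,0,0,0,0,0.009,-0.012,0.2,0,0,0,0,-0.003,-0.012,0.237,0,0,0,0,-0.015,-0.012,0.27,0,0,0,0,-0.025,-0.012,0.303,0,0,0,0,-0.035,-0.012,0.337,0,0,0,0,-0.041,-0.012,0.365,0,0,0,0,-0.041,-0.012,0.365,0]'
python3 -c "
from h import *
rel((-.07,.0495,.121))"
```

```text
t: 3.28
tool_pos: [0.4672, 0.0421, 0.1389]
tool_rot: [-3.139, -0.114, 0.004]
contact_force: [0.3, 0.7, 1.0]
opening: 0.0003
grip_force: 0.0
t 3.275 chest [-0.0681  0.0505  0.1389] F [0.3 0.7 1. ] turn [-0.001  0.004 -0.008] op 0.00025789704014848386
(-0.07, 0.0495, 0.121) [-0.0061  0.0033  0.0596]
```

Now the final press, in small steps.

```bash
python3 -m pendant '[0,0,0,-0.005,0,0.02,0,0,0,0,-0.006,0,0.04,0,0,0,0,-0.006,0,0.055,0,0,0,0,-0.006,0,0.06,0,0,0,0,-0.006,0,0.06,0]'
python3 -c "
from h import *
rel((-.07,.0495,.121))"
```

```text
t: 3.9
tool_pos: [0.4661, 0.0418, 0.1217]
tool_rot: [3.139, 0.114, -0.001]
contact_force: [0.1, -0.2, 0.7]
opening: -0.0002
grip_force: 0.0
t 3.9 chest [-0.0693  0.0502  0.1217] F [ 0.1 -0.2  0.7] turn [ 0.     0.001 -0.007] op -0.0001756990549243109
(-0.07, 0.0495, 0.121) [-0.0023  0.0024  0.0024]
```

```bash
python3 -m pendant '[0,0,0,0,0,0.007,0,0,0,0,0,0,0.014,0,0,0,0,0,0,0.014,0]'; python3 -c "
from h import *
rel()"
```

```text
t: 4.28
tool_pos: [0.4664, 0.0418, 0.1207]
tool_rot: [3.139, 0.114, -0.002]
contact_force: [-8.7, 0.1, 15.5]
opening: 0.0
grip_force: 8.0
t 4.275 chest [-0.069   0.0502  0.1207] F [-8.7  0.8 15.5] turn [ 0.     0.003 -0.007] op 2.2006907189723295e-05
```

```bash
python3 -m pendant '[0,0,0,0,0,-0.05,0,0,0,0,0,0,-0.25,0,0,0,0,0.05,0.1,-0.4,0,0,0,0,0.1,0.3,-0.4,0,0,0,0,0.197,0.5,-0.4,0,0,0,0,0.197,0.64,-0.4,0,0,0,0,0.197,0.64,-0.4,0]'; python3 - <<'E'
from h import *
rel((-.010,-.140,.173),(-.010,-.120,.173))
im=optics.get_image("wrist"); cv2.imwrite("pics/w2.png",im["image"][...,::-1])
Q=(cloud(im)-O)@C
m=(Q[...,0]>-.075)&(Q[...,0]<.07)&(Q[...,1]>0)&(Q[...,1]<.12)&(abs(Q[...,2]-.13)<.03)
q=Q[m];print("lid z",len(q),np.percentile(q[:,2],[2,50,98]),np.polyfit(q[:,0],q[:,2],1))
E
```

```text
t: 5.15
tool_pos: [0.5393, -0.1481, 0.2377]
tool_rot: [3.14, 0.107, -0.001]
contact_force: [-0.3, 0.4, 0.4]
opening: 0.0003
grip_force: 0.0
t 5.15 chest [-0.0108 -0.1447  0.2377] F [-0.2  0.5  0.4] turn [ 0.     0.001 -0.015] op 0.00033423674507801195
(-0.01, -0.14, 0.173) [ 0.0026 -0.0157  0.2157]
(-0.01, -0.12, 0.173) [ 0.0021 -0.0823  0.2156]
lid z 12847 [0.12021923 0.12161594 0.1229973 ] [0.00022043 0.12161174]
```

View pics/w2.png

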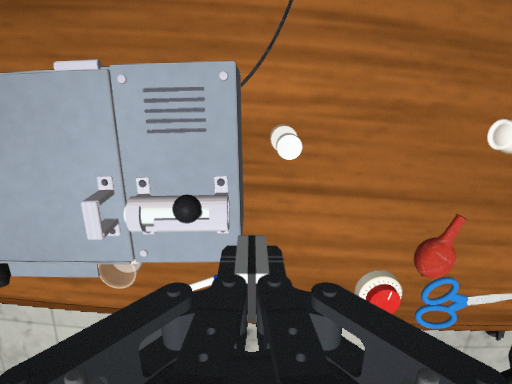

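The lid is flat and shut. The knob is at (187,208), just ahead and left of the fingertips. Next I go down beside it and push.

```bash
python3 -m pendant '[0,0,0,0.003,-0.01,0.1,0,0,0,0,0.003,-0.01,0.205,0,0,0,0,0.003,-0.016,0.212,0,0,0,0,0.003,-0.05,0.212,0,0,0,0,0.003,-0.08,0.212,0,0,0,0,0.003,-0.1,0.212,0,0,0,0,0.003,-0.12,0.212,0,0,0,0,0.003,-0.14,0.212,0,0,0,0,0.003,-0.16,0.212,0,0,0,0,0.003,-0.16,0.212,0]'; python3 -c "
from h import *
rel((-.01,-.084,.174))"
```

```text
t: 6.45
tool_pos: [0.5366, -0.0968, 0.1742]
tool_rot: [-3.139, -0.115, 0.0]
contact_force: [-0.9, -1.4, 1.7]
opening: -0.0003
grip_force: 0.7
t 6.45 chest [-0.0096 -0.0934  0.1742] F [-1.  -1.3  1.7] turn [-0.001  0.    -0.006] op -0.00028864100702095697
(-0.01, -0.084, 0.174) [-0.0014 -0.0313  0.0006]
```

```bash
python3 -m pendant '[0,0,0,0,-0.01,0,0,0,0,0,0,-0.02,0,0,0,0,0,0,-0.027,0,0,0,0,0,0,-0.027,0,0]'; python3 - <<'E'
from h import *
rel((-.01,-.084,.174))
im=optics.get_image("wrist"); cv2.imwrite("pics/w3.png",im["image"][...,::-1])
E
```

```text
t: 6.95
tool_pos: [0.5358, -0.0891, 0.174]
tool_rot: [-3.139, -0.114, 0.001]
contact_force: [0.2, -1.4, 1.4]
opening: 0.0
grip_force: 0.8
t 6.95 chest [-0.0097 -0.0856  0.174 ] F [ 0.1 -1.4  1.4] turn [-0.001  0.001 -0.007] op 4.001788580313763e-05
(-0.01, -0.084, 0.174) [-0.0009 -0.0054  0.0001]
```

View pics/w3.png

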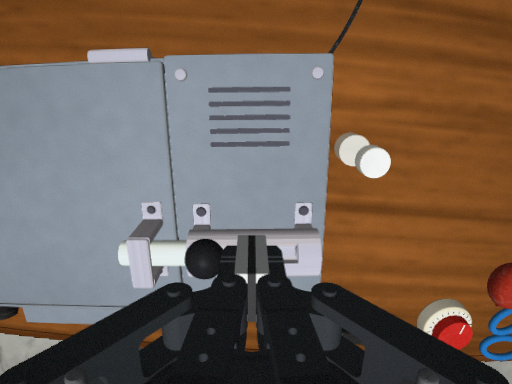

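The bolt is already through the keeper, and the knob is at (205,258) against the fingers. Next I creep to the stop.

```bash
python3 -m pendant '[0,0,0,0,-0.005,0,0,0,0,0,0,-0.008,0,0,0,0,0,0,-0.008,0,0]'; python3 -m pendant '[0,0,0,0,-0.004,0,0,0,0,0,0,-0.004,0,0]' ;python3 -c "
from h import *
rel()"
```

```text
t: 7.38
tool_pos: [0.5358, -0.0885, 0.1742]
tool_rot: [3.136, 0.113, -0.0]
contact_force: [1.8, -7.4, 0.6]
opening: -0.0
grip_force: 3.4
t: 7.62
tool_pos: [0.5358, -0.0883, 0.1743]
tool_rot: [3.134, 0.113, 0.0]
contact_force: [2.2, -9.5, -1.5]
opening: -0.0002
grip_force: 4.7
t 7.625 chest [-0.0097 -0.0848  0.1743] F [ 1.4 -9.7 -1.5] turn [ 0.011  0.    -0.009] op -0.00022412186904803729
```

```bash
python3 -m pendant '[0,0,0,0,0.05,0,0,0,0,0,0.03,0.07,0,0,0,0,0,0.12,0.06,0,0,0,0,0,0.12,0,0,0,0,0,0,0.12,-0.067,0,0,0,0,0,0.12,-0.067,0,0]'; python3 -c "
from h import *
rel((.012,-.06,.172),(0,-.06,.172))"
```

```text
t: 8.38
tool_pos: [0.5696, -0.0613, 0.1741]
tool_rot: [-3.139, -0.118, 0.001]
contact_force: [0.4, -0.8, 0.1]
opening: -0.0002
grip_force: 0.0
t 8.375 chest [ 0.026  -0.0604  0.1741] F [ 0.3 -0.8  0.1] turn [-0.001  0.001 -0.003] op -0.00015638339631497556
(0.012, -0.06, 0.172) [-0.0468 -0.0014  0.0069]
(0, -0.06, 0.172) [-0.0868 -0.0013  0.0069]
```

```bash
python3 -m pendant '[0,0,0,-0.04,0,-0.005,0,0,0,0,-0.065,0,-0.01,0,0,0,0,-0.09,0,-0.01,0,0,0,0,-0.115,0,-0.01,0,0,0,0,-0.14,0,-0.01,0,0,0,0,-0.165,0,-0.006,0,0,0,0,-0.185,0,0,0,0,0,0,-0.185,0,0,0]'; python3 -c "
from h import *
rel((-.04,-.06,.172),(-.048,-.06,.170))"
```

```text
t: 9.38
tool_pos: [0.5139, -0.067, 0.1736]
tool_rot: [-3.139, -0.114, 0.003]
contact_force: [-0.2, 0.6, 0.1]
opening: -0.0
grip_force: 0.0
t 9.375 chest [-0.0299 -0.0619  0.1736] F [-0.2  0.6  0.1] turn [-0.001  0.003 -0.008] op -1.1264087612349337e-05
(-0.04, -0.06, 0.172) [-0.0335 -0.0062  0.0053]
(-0.048, -0.06, 0.17) [-0.0602 -0.0061  0.012 ]
```

```bash
python3 -m pendant '[0,0,0,-0.017,-0.005,0.003,0,0,0,0,-0.033,-0.005,0.006,0,0,0,0,-0.05,-0.005,0.009,0,0,0,0,-0.06,-0.005,0.011,0,0,0,0,-0.06,-0.005,0.011,0]'; python3 - <<'E'
from h import *
rel((-.048,-.06,.170))
im=optics.get_image("wrist"); cv2.imwrite("pics/w4.png",im["image"][...,::-1])
E
```

```text
t: 10.0
tool_pos: [0.4964, -0.067, 0.1711]
tool_rot: [3.139, 0.114, -0.001]
contact_force: [0.1, -0.4, -0.2]
opening: 0.0002
grip_force: 0.0
t 10.0 chest [-0.0474 -0.0605  0.1711] F [ 0.  -0.4 -0.2] turn [ 0.     0.001 -0.008] op 0.0001762877516632491
(-0.048, -0.06, 0.17) [-0.002  -0.0018  0.0035]
```

View pics/w4.png

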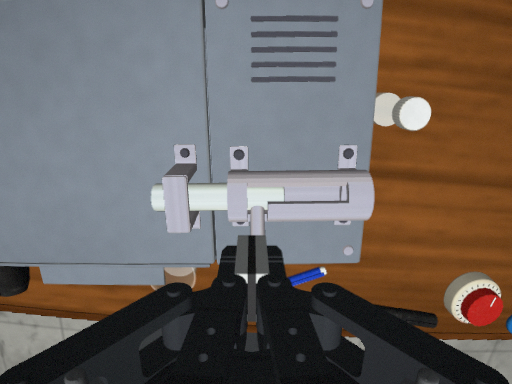

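The stem now points forward from the slot corner at (257,220), and the knob is hidden by the fingers. I push on until it resists, then lift away and measure.

```bash
python3 -m pendant '[0,0,0,-0.007,0,0.003,0,0,0,0,-0.014,0,0.005,0,0,0,0,-0.014,0,0.005,0]'; python3 -c "
from h import *
rel()"; python3 -m pendant '[0,0,0,0.04,0,0,0,0,0,0,0.05,0,-0.1,0,0,0,0,0.05,0,-0.2,0,0,0,0,0.05,0.25,-0.25,0,0,0,0,0.05,0.25,-0.25,0]'; python3 - <<'E'
from h import *
rel((-.069,-.06,.195),(-.067,-.06,.1755))
im=optics.get_image("wrist"); cv2.imwrite("pics/w5.png",im["image"][...,::-1])
Q=(cloud(im)-O)@C; g=im["image"].max(2)
m=(g<70)&(abs(Q[...,0]+.05)<.05)&(abs(Q[...,1]+.06)<.03)&(Q[...,2]>.14)&(Q[...,2]<.2)
q=Q[m];print(len(q),np.percentile(q,[2,50,98],axis=0))
E
```

```text
t: 10.42
tool_pos: [0.4936, -0.0673, 0.1704]
tool_rot: [3.139, 0.114, 0.005]
contact_force: [4.3, 1.0, -0.1]
opening: 0.0
grip_force: 2.0
t 10.425 chest [-0.0502 -0.0606  0.1704] F [ 4.4  0.7 -0.1] turn [ 0.001 -0.006 -0.007] op 4.683746057001835e-06
t: 11.05
tool_pos: [0.5134, -0.1433, 0.2452]
tool_rot: [3.139, 0.11, -0.001]
contact_force: [-0.2, 1.0, -0.3]
opening: -0.0001
grip_force: 0.0
t 11.05 chest [-0.0363 -0.1379  0.2452] F [-0.1  1.  -0.3] turn [ 0.002  0.001 -0.012] op -0.00010946460471855052
(-0.069, -0.06, 0.195) [-0.1107 -0.2593  0.1673]
(-0.067, -0.06, 0.1755) [-0.104  -0.2594  0.2323]
556 [[-0.07388187 -0.07304594  0.16288813]
 [-0.06370166 -0.06630185  0.17248849]
 [-0.05523303 -0.05821993  0.17683398]]
```

View pics/w5.png

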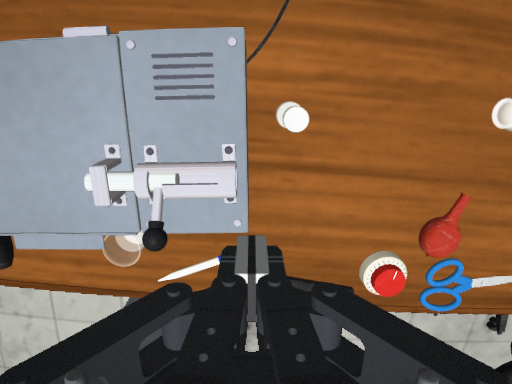

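The knob is over to the front at (154,236), nearly or fully down. I press it down from above to make sure it is seated.

```bash
python3 -m pendant '[0,0,0,-0.11,-0.255,0,0,0,0,0,-0.11,-0.255,0,0,0,0,0,-0.11,-0.255,0.1,0,0,0,0,-0.11,-0.255,0.18,0,0,0,0,-0.11,-0.255,0.215,0,0,0,0,-0.11,-0.255,0.225,0,0,0,0,-0.11,-0.255,0.225,0]'; python3 -m pendant '[0,0,0,0,0,0.004,0,0,0,0,0,0,0.008,0,0,0,0,0,0,0.008,0]'; python3 -c "
from h import *
rel()"
```

```text
t: 11.98
tool_pos: [0.4749, -0.0671, 0.1776]
tool_rot: [3.139, 0.114, 0.001]
contact_force: [-0.3, 0.2, 0.0]
opening: 0.0003
grip_force: 0.0
t: 12.35
tool_pos: [0.4751, -0.0673, 0.1757]
tool_rot: [3.139, 0.114, 0.002]
contact_force: [-1.1, 0.6, 3.7]
opening: 0.0
grip_force: 1.7
t 12.35 chest [-0.0686 -0.0592  0.1757] F [-1.   0.7  3.7] turn [ 0.001 -0.003 -0.008] op 2.0097504150012547e-05
```

```bash
python3 -m pendant '[0,0,0,0,0,0.005,0,0,0,0,0,0,0.005,0]'; python3 -m pendant '[0,0,0,0,0,-0.1,0,0,0,0,0,0,-0.25,0,0,0,0,0,0.3,-0.4,0,0,0,0,0,0.5,-0.4,0,0,0,0,0,0.5,-0.4,0]'; python3 - <<'E'
from h import *
rel()
im=optics.get_image("wrist")
Q=(cloud(im)-O)@C; g=im["image"].max(2)
m=(g<70)&(abs(Q[...,0]+.05)<.05)&(abs(Q[...,1]+.06)<.03)&(Q[...,2]>.14)&(Q[...,2]<.2)
q=Q[m];print(len(q),np.percentile(q,[2,50,98],axis=0))
cv2.imwrite("pics/w6.png",im["image"][...,::-1])
E
```

```text
t: 12.6
tool_pos: [0.4752, -0.0674, 0.1753]
tool_rot: [3.139, 0.114, 0.003]
contact_force: [-3.3, 1.7, 9.5]
opening: -0.0
grip_force: 4.6
t: 13.22
tool_pos: [0.4854, -0.2192, 0.2939]
tool_rot: [3.139, 0.111, 0.001]
contact_force: [0.3, -0.8, 0.8]
opening: 0.0001
grip_force: 0.0
t 13.225 chest [-0.0699 -0.2115  0.2939] F [ 0.3 -0.8  0.8] turn [ 0.002 -0.002 -0.011] op 0.00011040802858969596
419 [[-0.07452735 -0.07384389  0.16265939]
 [-0.06471241 -0.06779839  0.17270693]
 [-0.05561174 -0.05916964  0.17690101]]
```

View pics/w6.png

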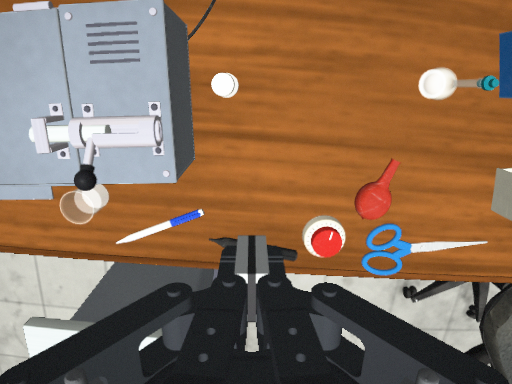

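The knob is seated at the front at (85,177): it held at z 0.175 under 9.5 N, and nothing else has moved. I'm handing in.

```bash
python3 -c "
from station import ctrl
print(ctrl.finish_job())"
```

```text
the job is handed in; nothing more can be done
None
```

The lid is pressed shut, the bolt is fully across in the keeper, and the knob is seated forward in the short leg, so the bolt is locked; I handed the job in at about 13 s with the arm clear.

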